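Clamp a plaster cast and snap the over-centre lock

ROBOT

A 7-joint arm with a two-finger parallel gripper is mounted at the origin on a cart in front of the work surface, level with it; the furniture and walls round the work are solid. World frame = base frame: x ahead of the robot, y to its left, z up, the work surface at z = 0. Lengths are in mm, angles in rad, forces in N, time in s.
With the tool pointing down it reaches from about 375 to 925 mm from the base axis. Payload 3.1 kg.
Tool frame: the origin (TCP) lies at the very end of the fingers, on their centre line; the grasp point (between the pads) lies behind it (pinch_z is the z of the grasp point in the tool frame, in mm); z points along the fingers, y is the line along which they close (so a half turn about z gives the same grasp; the last joint's range is limited). The gripper opens to 85 mm and grips with 20 to 120 N. Pads are 22 mm wide; open, the fingers measure 114 mm over their backs; the gripper's body (76 mm by 85 mm) begins 54 mm behind the grasp point. The pads swing forward as they close: fully open they stand 13 mm farther back than shut.
Start: joints at [-1.248, 0.383, 0.044, 1.598, -0.018, 1.161, -0.05], TCP at [265.497, 593.307, 202.269] pointing down, gripper open.
Joint ranges: [-2.61, 2.61], [-0.41, 2.15], [-1.48, 1.57], [0, 2.5], [-1.57, 4.71], [0.05, 1.97], [-2.85, 2.85]. Speed limits (rad/s): [2.79, 2.79, 3.14, 3.14, 3.14, 3.14, 3.14].

INTERFACE

Orientations are given as a rotation vector (axis times angle).
In Python, from workcell import * gives the robot as it stands. Calls block until the motion is done:
- move_ptp(position, orientation): joint-space move of the TCP to a pose.
- line_to(position, v=150, rot=None, max_force=None): straight line of the TCP; rot=None keeps the orientation; v is the mean speed in mm/s. With max_force (N) it stops when the force on the tool has changed by that much, and returns True; else False.
- set_joints(angles): joint-space move.
- command_gripper(opening): opening from 0.0 (shut) to 1.0 (fully open); the grip force is fixed at half the most; returns when the fingers have stopped.
- hold(seconds).
- inverse_kinematics(position, orientation): joint angles nearest the present ones, or None.
- camera(name): name is "side" or "top"; returns the picture (384x512x3 uint8, red, green, blue); there is no depth.
- camera_model(name): a dict with "fx", "fy", "cx", "cy" (pixels), "dist" ([k1, k2, p1, p2, k3] as OpenCV has them; the pictures are not rectified), "origin" and "orientation" of the camera in the world. Camera axes: x right, y down, z forward; pixel columns grow to the right and rows downward; lengths in mm; the calibration is good to about 2 mm. A picture is of the moment at which its call begins. camera_model takes no time and is no camera call.
A pose or a line that the arm cannot do raises IKError and nothing moves.
- sign_off(): hands the job in; it is judged then, once.
Readings, each from a call of its own:
- current_time(): time.
- current_joint_pos(): joint angles.
- current_qd(): joint speeds.
- current_joint_efforts(): joint torques, N m.
- current_ee_pos(): TCP position.
- current_eef_rot(): TCP orientation.
- current_wrist_force(): force on the tool from outside, world axes, zero at the start.
- current_ft_torque(): the same for the moment, N m.
- current_gripper_width(): opening from 0.0 (shut) to 1.0 (fully open).
- current_grip_force(): force on a finger pad.
Only numpy, scipy, OpenCV 4.12 (cv2) and the standard library are available. Lean on these libraries where they do the work, as an engineer would, in place of code of your own. Each camera call takes 0.05 s, during which the arm holds its last target. There are 200 camera calls.

TASK

The yellow plaster cast lies loose on the bed of the clamping jig. Push the jig's blue sliding jaw up until it grips the cast squarely against the spring-backed pad with about 6 N (plaster chips: never squeeze it with more than 12 N, and never bear on the jaw or its rocker with more than 25 N), then press the red end of the rocker on the jaw down past its centre so that it snaps over and stays locked. Leave the cast gripped, and do not disturb the beaker, the purple bur stand or the teal retainer case.

Things in the scene. Friction and masses are not known exactly. Their poses are not given: they have to be found in the camera images.
- jig: Clamping jig, fixed to the counter: flat aluminium bed 240 (x) x 100 (y) x 12 mm. Origin under the bed's centre; its x axis runs along the bed from the blue jaw to the grey fence and is the way the jaw is pushed to clamp; z up. Turned 29 to 86 degrees clockwise seen from above.
- pad_middle (a point): Middle of the range in which the face of the spring-backed pad can stand; a point fixed on the jig. The fence block with the pad (66 mm wide, 20 mm tall, facing the jaw) is set anywhere within 10 mm of it along the jig's x; the setting is not reported and must be felt. Pressed, the pad gives way to +x: 1 N at first, then 2 N more for each mm, up to 8 mm.
- jaw: Blue sliding jaw with the rocker on it. Slides only along the jig's x, 90 mm of travel, and stays where left. Origin on the bed's top under the jaw; axes as the jig's. Clamping face at x = +25 mm, 3 to 23 mm above the bed, 54 mm wide. At the rear a push plate, face at x = -30 mm, 60 mm wide, from the bed to 58 mm above the counter; nothing stands behind it.
- push_plate (a point): Centre of the push plate's rear face, 37 mm above the counter: push here along the jig's +x. The jaw slides at about 8 N (0.8 N more for each 0.1 m/s), so the cast feels the push less these 8 N. Let go, the jaw holds a grip of up to 8 N; of a harder one it slips back to that. Axes as the jig's.
- rocker (a joint): Angle of the seesaw rocker on top of the jaw, rad: 0 = open (red end up), 0.5 = locked (red end down, grey end up), hard stops at both. Its spring drives it back to 0 below 0.25 and on to 0.5 above. Pivot along the jig's x, 52 mm above the counter. Pressing the middle of the red end takes about 10 N at first, ever less toward the centre, where it snaps away from the finger.
- lock_pad (a point): Centre of the top of the rocker's red end, which is 22 (along the jig's x) x 26 mm, 28 mm from the pivot to the jig's +y. Open, it is 66 mm above the counter, tilted 0.25 rad, outer edge 3 mm higher; the rocker's centre is passed once this point has gone down 7 mm; locked it is down 14 mm. Moves with the jaw. The push plate, 8 mm lower, starts 22 mm toward -x.
- cast: Yellow plaster dental cast, loose, about 85 g, 53 (x) x 68 (y) x 29 mm, flat base 16 mm thick. Origin under its centre. Lies on the bed between jaw and pad, turned up to 0.15 rad; its flat heel, 60 mm wide at x = +26 mm, faces the pad; its front facet, 20 mm wide at x = -26 mm, faces the jaw. The jaw slides at least 24 mm before cast and pad meet.
- beaker: Bystander: clear beaker, 72 mm across, 58 mm tall, origin under its centre.
- bur_stand: Bystander: purple round bur stand, 69 mm across, 50 mm tall, origin under its centre.
- case_teal: Bystander: teal retainer case, 74 x 78 x 27 mm, origin under its centre.
Not all that is in view belongs to the job. What is shaped like the cast but green, orange or pink is not meant.

How it is judged (in metres and radians):
On the way, in this order (a step that is already met when the one before it is completed fails the run):
1. the jaw grips the cast with 3 to 12 N, the rocker still open (contact force between jaw and cast between 3 and 12 N and value of joint rocker below 0.2 rad), for 0.3 s.
2. the rocker is snapped over to locked (value of joint rocker above 0.45 rad), for 0.2 s.
At the end, for the whole second after the job is handed in: The cast is gripped by the jaw with 3 to 12 N, square to the jig within 0.1 rad, flat and at rest on the bed, and the rocker stands locked (above 0.45 rad) (contact force between jaw and cast between 3 and 12 N and value of joint rocker above 0.45 rad and angle between the x axis of cast and the x axis of jig, either way round below 0.1 rad and angle between cast's own z axis and vertical below 0.1 rad and linear speed of cast below 0.01 m/s); the robot touches nothing.
It fails at once if the cast is squeezed with more than 12 N (contact force between jaw and cast above 12 N).
It fails at once if the robot bears on the jaw or its rocker with more than 25 N (contact force between the arm and jaw above 25 N).
It fails at once if the clear beaker is moved more than 20 mm (distance of beaker from where it was at the start of the episode above 0.02 m).
It fails at once if the purple bur stand is moved more than 20 mm (distance of bur_stand from where it was at the start of the episode above 0.02 m).
It fails at once if the teal retainer case is moved more than 20 mm (distance of case_teal from where it was at the start of the episode above 0.02 m).
It also fails if it takes over 64 s, if anything falls off the work surface, if the arm or the gripper's body presses on something with over 40 N, if the wrist force passes 120 N, or if a joint passes its speed limit or range.

## Working session

There is one attempt and no reset: what is moved stays moved. The work goes in short steps, each a Python script; the robot and the scene stay as the last script left them, time stands still between calls to the robot, and variables do not carry over. Pictures are saved under pics/ and viewed, at most 10 in all, crops included, and the job is handed in when it is done.

```bash
mkdir -p pics
python3 - <<'E'
from workcell import *
import cv2
for n in("top","side"):
    cv2.imwrite(f"pics/{n}0.png",camera(n)[:,:,::-1]); m=camera_model(n); print(m)
print(current_time(),current_eef_rot(),current_wrist_force())
try: print(pinch_z)
except Exception as e: print(e)
E
```

```text
{'fx': 399.9361637952521, 'fy': 399.9361637952521, 'cx': 256.5581628544985, 'cy': 189.39688752063182, 'dist': array([-0.00481842,  0.        ,  0.        ,  0.        ,  0.        ]), 'origin': array([ 518.81966151,  221.14527348, 1324.50696726]), 'orientation': array([-2.22694819,  2.16675829, -0.0790002 ])}
{'fx': 404.04219618490436, 'fy': 404.04219618490436, 'cx': 251.59616408471854, 'cy': 193.47686821503916, 'dist': array([-0.0420001,  0.       ,  0.       ,  0.       ,  0.       ]), 'origin': array([  73.26348565, -997.75820729,  585.35680254]), 'orientation': array([-1.92121558,  0.35237502, -0.27552249])}
0.1 [-0.65591318 -3.07196492  0.00383638] [-0.00110269 -0.42079743 -0.20534405]
-18.700000000000003
```

View pics/top0.png

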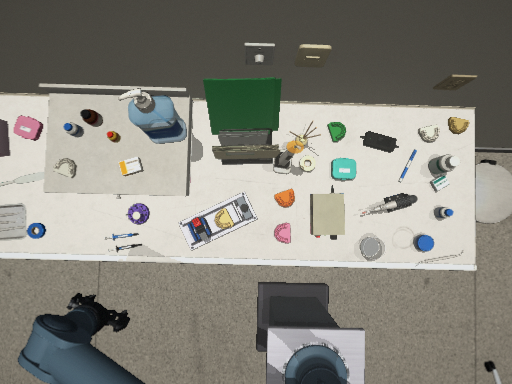

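View pics/side0.png

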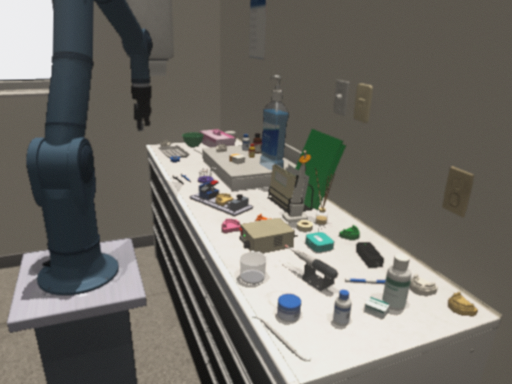

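The top view shows the jig at about px (218,221), jaw at its left end (195,230), cast (224,217) and fence (243,207). The bur stand is at (139,213).

```bash
cat > h.py <<'E'
import numpy as np, cv2
from scipy.spatial.transform import Rotation as R
from workcell import *
def ray(n,px,z):
    m=camera_model(n); K=np.array([[m['fx'],0,m['cx']],[0,m['fy'],m['cy']],[0,0,1]])
    u=cv2.undistortPoints(np.array(px,float).reshape(-1,1,2),K,m['dist']).reshape(-1,2)
    d=np.c_[u,np.ones(len(u))]@R.from_rotvec(m['orientation']).as_matrix().T
    o=m['origin']; return o+d*((z-o[2])/d[:,2])[:,None]
def proj(n,P):
    m=camera_model(n); K=np.array([[m['fx'],0,m['cx']],[0,m['fy'],m['cy']],[0,0,1]])
    r=R.from_rotvec(m['orientation']).inv()
    return cv2.projectPoints(np.array(P,float).reshape(-1,3),r.as_rotvec(),-r.apply(m['origin']),K,m['dist'])[0].reshape(-1,2)
E
python3 - <<'E'
from h import *
a=cv2.imread("pics/top0.png")[185:255,170:265]; b=cv2.imread("pics/side0.png")[165:220,180:260]
cv2.imwrite("pics/c.png",cv2.resize(a,None,fx=8,fy=8,interpolation=cv2.INTER_CUBIC))
cv2.imwrite("pics/d.png",cv2.resize(b,None,fx=9,fy=9,interpolation=cv2.INTER_CUBIC))
E
```

```text
(no output)
```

View pics/c.png

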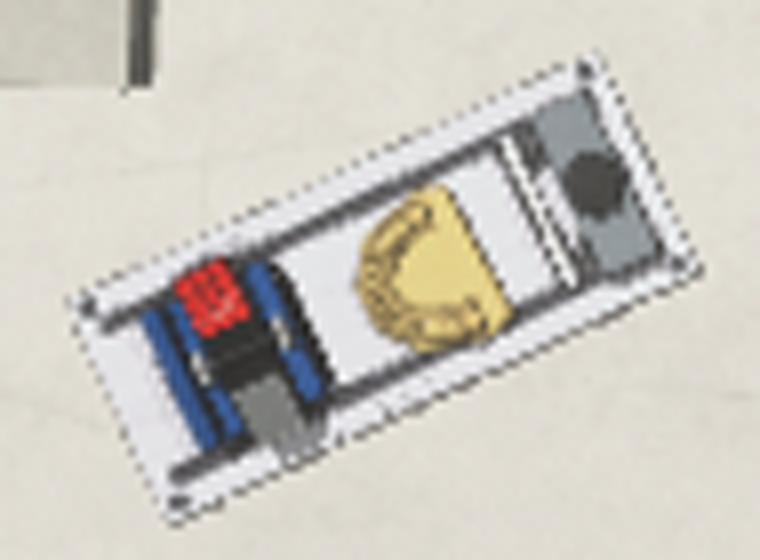

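View pics/d.png

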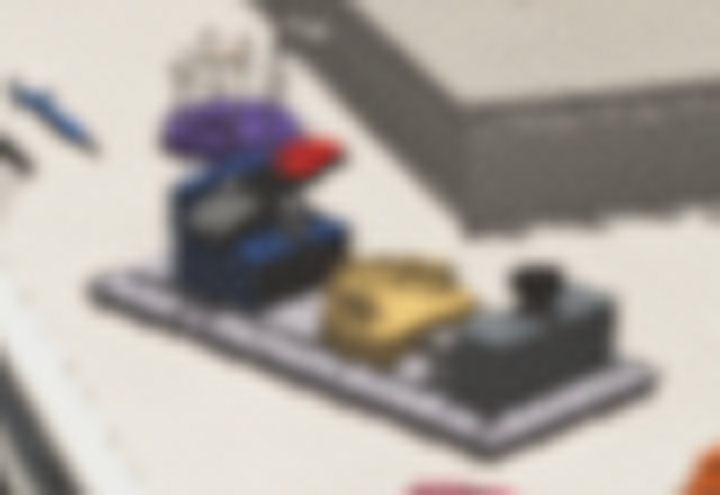

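The crop shows the bed corners at (72,302), (600,55), (700,270), (172,522). The push plate's rear edge runs from (145,315) to (205,447), the red pad is near (213,297), and the cast heel runs from (440,185) to (510,320). The rocker is open, with the red end up.

```bash
cat >> h.py <<'E'
def c2p(p): return (np.array(p,float)+.5)/8-.5+[170,185]
E
python3 - <<'E'
from h import *
C=ray("top",c2p([(72,302),(600,55),(700,270),(172,522)]),12)[:,:2]
S=ray("top",c2p([(88,306),(587,70),(678,264),(180,503)]),14)[:,:2]
print(C.mean(0),S.mean(0))
for Q in(C,S):
    d=Q[1]+Q[2]-Q[0]-Q[3]; e=Q[0]+Q[1]-Q[2]-Q[3]; print(np.linalg.norm(d)/2,np.linalg.norm(e)/2,np.arctan2(d[1],d[0]),np.arctan2(-e[0],e[1]))
o=(C.mean(0)+S.mean(0))/2; y=np.arctan2(*(C[1]+C[2]-C[0]-C[3]+S[1]+S[2]-S[0]-S[3])[::-1])
M=np.array([[np.cos(y),np.sin(y)],[-np.sin(y),np.cos(y)]])
J=lambda p,z:((ray("top",c2p(p),z)[:,:2]-o)@M.T).round(1)
print("yaw",y,"o",o)
print("plate",J([(145,315),(205,447)],58)); print("heel",J([(440,185),(510,320)],28))
img=cv2.imread("pics/top0.png");hsv=cv2.cvtColor(img,cv2.COLOR_BGR2HSV)[185:255,170:265]
m=(((hsv[...,0]<8)|(hsv[...,0]>172))&(hsv[...,1]>150)&(hsv[...,2]>90)); ys,xs=np.nonzero(m)
print("red",len(xs),((ray("top",[(xs.mean()+170,ys.mean()+185)],66)[:,:2]-o)@M.T))
m=(hsv[...,0]>105)&(hsv[...,0]<125)&(hsv[...,1]>120);ys,xs=np.nonzero(m)
q=((ray("top",np.c_[xs+170,ys+185],58)[:,:2]-o)@M.T); print("blue",q.min(0),q.max(0))
print("pad face",J([(500,140),(570,288)],32))
# side check
hs=cv2.cvtColor(cv2.imread("pics/side0.png"),cv2.COLOR_BGR2HSV)[165:200,180:225]
m=(((hs[...,0]<8)|(hs[...,0]>172))&(hs[...,1]>130)); ys,xs=np.nonzero(m); print("red side px",xs.mean()+180,ys.mean()+165)
ys,xs=np.nonzero((((hsv[...,0]<8)|(hsv[...,0]>172))&(hsv[...,1]>150)&(hsv[...,2]>90)))
P=ray("top",[(xs.mean()+170,ys.mean()+185)],66); print(P,proj("side",P))
Q=np.linalg.inv(M)
for nm,p in(("rear",(-115,0)),("end",(-20,0))):
    w=o+Q@np.array(p); print(nm,w,np.hypot(*w))
for k in(0,1,2,3):
    r=(R.from_euler('z',y+k*np.pi/2)*R.from_euler('x',np.pi)).as_rotvec(); w=o+Q@np.array((-115,0)); s=inverse_kinematics([*w,30],r); print(k,s)
E
```

```text
[492.40108374 329.65949712] [492.98966311 330.66276586]
237.76252619639627 97.79265770758497 -1.102117354771597 -1.107509896414994
224.46914201977071 88.05218471729094 -1.0988954474417378 -1.1007375198920615
yaw -1.100552730784924 o [492.69537343 330.16113149]
plate [[-86.5  29.3]
 [-86.9 -27.7]]
heel [[ 38.4  27.1]
 [ 40.8 -34.3]]
red 50 [[-59.03530648  23.76919424]]
blue [-87.70619341 -28.05189649] [-36.24773178  28.72519431]
pad face [[ 68.2  33. ]
 [ 68.3 -33. ]]
red side px 213.38888888888889 182.22222222222223
[[487.13550907 393.55852824  66.        ]] [[213.63368221 181.43400513]]
rear [440.58847617 432.67879464] 617.5185379112054
end [483.63330434 347.9902903 ] 595.8174344599003
0 [-0.60782687  0.54115423 -0.29502462  1.78458811  0.20155495  0.84530914
  2.61444896]
1 [-1.20452182  0.56108245  0.45787481  1.81571501 -0.32173251  0.8388079
 -1.69059763]
2 [-1.00994452  0.52747205  0.20883964  1.80588763 -0.14283935  0.82284096
 -0.26107613]
3 [-0.82344183  0.52101035 -0.02464678  1.79603668  0.01670457  0.8247463
  1.18488177]
```

```bash
cat >> h.py <<'E'
Y=-1.10055; O=np.array([492.7,330.2]); A=np.array([[np.cos(Y),-np.sin(Y)],[np.sin(Y),np.cos(Y)]])
ROT=(R.from_euler('z',Y+np.pi)*R.from_euler('x',np.pi)).as_rotvec()
W=lambda x,y,z:[*(O+A@np.array([x,y])),z]
def jf(): return A.T@np.array(current_wrist_force()[:2])
def jx(): return A.T@(np.array(current_ee_pos()[:2])-O)
E
python3 - <<'E'
from h import *
command_gripper(0.0)
move_ptp(W(-120,0,140),ROT)
line_to(W(-120,0,28),v=120)
hold(.2); print(current_time(),jx(),jf(),current_wrist_force())
print(line_to(W(-85,0,28),v=20,max_force=3)); hold(.2)
print(current_time(),jx(),jf())
x0=jx()[0]
if abs(x0+98)<8:
    for d in(5,10,15,18,20):
        r=line_to(W(x0+d,0,28),v=15,max_force=9); hold(.1); print(r,current_time(),jx(),jf())
        if r: break
cv2.imwrite("pics/t1.png",cv2.resize(camera("top")[185:255,150:265,::-1],None,fx=7,fy=7,interpolation=cv2.INTER_CUBIC))
E
```

```text
3.1 [-120.24754929    0.82485775] [-0.80450395 -0.17540079] [-0.52088769  0.63770531 -0.3881328 ]
True
4.375 [-9.94668669e+01 -1.69402616e-02] [-0.33341854  1.16991093]
False 4.95 [-9.91751920e+01 -7.14684939e-02] [-6.12567065  0.88807697]
False 5.5333 [-9.52774234e+01 -5.62618493e-02] [-7.16822491  0.16166496]
False 6.1167 [-9.03241976e+01 -7.53392714e-02] [-6.31526358  1.83991199]
False 6.5667 [-8.73733994e+01 -6.10728972e-02] [-7.45650444  0.63368979]
False 6.95 [-8.54164166e+01 -4.49808858e-02] [-7.16829387  0.91909179]
```

View pics/t1.png

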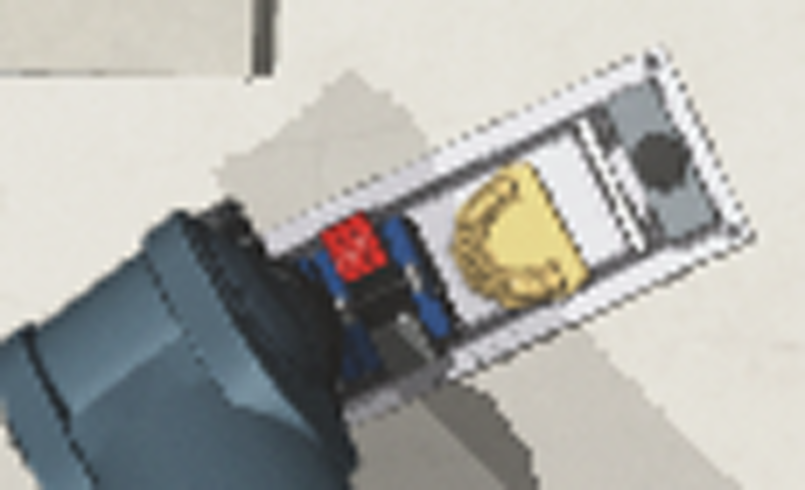

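The jaw (grey/black face at px ~(440,320)) slides steadily at about 7 N. The cast is not reached yet, and the finger is behind the plate's centre. Next I push in small steps until the pad pushes back.

Run:
```python
from h import *
def F():
    s=[]
    for _ in range(6): hold(.02); s.append(-jf()[0])
    return np.mean(s)
x=-79.5; line_to(W(x+8,0,28),v=15,max_force=8); x+=8
base=[];n=0
while x<-15:
    x+=1.0; r=line_to(W(x,0,28),v=12,max_force=5); f=F(); a=jx()[0]
    b=np.median(base[:]) if len(base)>=4 else None
    print(f"{current_time():.1f} {x:.1f} {a:.2f} F{f:.2f}",r)
    if b is None or f<b+1.2: base.append(f)
    if r or f>=(b or 7.5)+5.4 or f>14 or current_time()>35: break
print("base",b,"std",np.std(base))
```

```text
8.0 -70.5 -76.56 F7.70 False
8.4 -69.5 -75.62 F7.66 False
8.7 -68.5 -74.74 F7.66 False
9.1 -67.5 -74.08 F8.24 False
9.4 -66.5 -73.21 F8.98 False
9.8 -65.5 -72.22 F8.43 False
10.1 -64.5 -71.21 F8.20 False
10.5 -63.5 -70.22 F8.21 False
10.8 -62.5 -69.21 F8.73 False
11.2 -61.5 -68.20 F8.32 False
11.5 -60.5 -67.20 F8.67 False
11.9 -59.5 -66.16 F8.49 False
12.2 -58.5 -65.14 F8.34 False
12.6 -57.5 -64.14 F8.55 False
12.9 -56.5 -63.15 F8.24 False
13.3 -55.5 -62.13 F7.89 False
13.6 -54.5 -61.17 F7.95 False
14.0 -53.5 -60.13 F8.23 False
14.3 -52.5 -59.09 F8.33 False
14.7 -51.5 -58.13 F7.97 False
15.0 -50.5 -57.14 F8.17 False
15.4 -49.5 -56.13 F8.08 False
15.7 -48.5 -55.13 F8.42 False
16.1 -47.5 -54.12 F8.05 False
16.4 -46.5 -53.14 F8.38 False
16.8 -45.5 -52.10 F8.63 False
17.1 -44.5 -51.13 F8.03 False
17.5 -43.5 -50.63 F8.73 False
17.8 -42.5 -50.37 F9.42 False
18.2 -41.5 -49.97 F10.19 False
18.5 -40.5 -49.54 F10.71 False
18.9 -39.5 -49.17 F11.42 False
19.2 -38.5 -48.79 F12.42 False
19.6 -37.5 -48.41 F12.96 False
19.9 -36.5 -47.95 F13.73 False
base 8.236131652715466 std 0.36735811441238286
```

Run:
```python
from h import *
line_to(W(-62,0,28),v=15); line_to(W(-85,0,28),v=60); line_to(W(-85,0,130),v=120)
line_to(W(-105,0,170),v=100)
hold(.3); im=camera("top")[:,:,::-1]; print(current_time(),jx(),current_ee_pos(),current_wrist_force())
hsv=cv2.cvtColor(im,cv2.COLOR_BGR2HSV)[185:255,170:265]
ys,xs=np.nonzero((((hsv[...,0]<8)|(hsv[...,0]>172))&(hsv[...,1]>150)&(hsv[...,2]>90)))
q=(ray("top",np.c_[xs+170,ys+185],66)[:,:2]-O)@A
print(len(xs),q.mean(0),q.min(0),q.max(0))
cv2.imwrite("pics/t2.png",cv2.resize(im[185:255,170:265],None,fx=8,fy=8,interpolation=cv2.INTER_CUBIC))
```

```text
24.2667 [-104.54942379   -0.30687229] [445.05447705 423.262239   169.47940157] [ 0.24135915  0.05404956 -0.05389242]
49 [-7.01614913 23.30169224] [-17.20429245  11.80942322] [ 2.41494437 35.69761462]
```

View pics/t2.png

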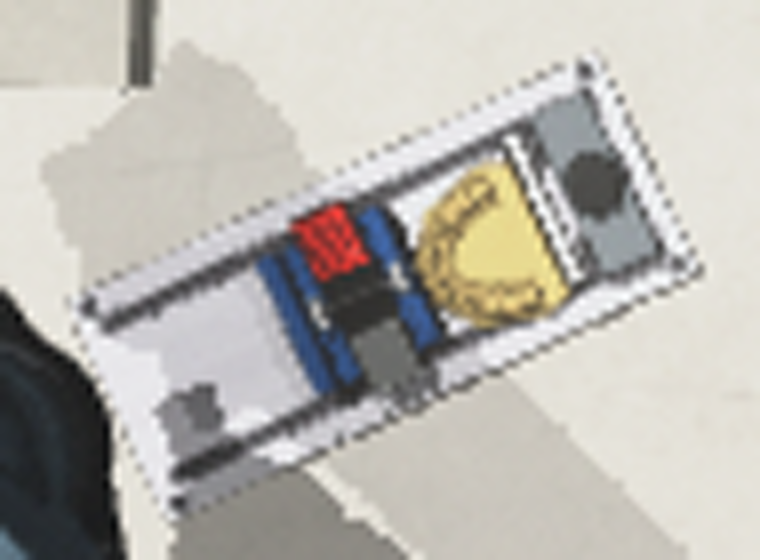

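The cast sits square against the pad at px (510,240) and the red end, at px (330,243), is still up. Now I press the rocker.

Run:
```python
from h import *
line_to(W(-105,27,130),v=100); line_to(W(-7,27,110),v=100); line_to(W(-7,27,80),v=60); hold(.3)
f0=np.array(current_wrist_force()); print(current_time(),jx(),current_ee_pos()[2],f0)
z=72; line_to(W(-7,27,z),v=30,max_force=8)
pk=0
while z>44:
    z-=1; r=line_to(W(-7,27,z),v=15,max_force=8); hold(.05)
    d=np.array(current_wrist_force())-f0; a=current_ee_pos()[2]; pk=max(pk,d[2])
    print(z,round(a,1),d.round(1),r)
    if d[2]>17 or (pk>4 and d[2]<2 and a<58.5): break
```

```text
27.0 [-7.02819638 27.37185618] 80.47206865904295 [ 0.67775587 -0.40384624 -0.66618742]
71 71.0 [-0.5  1.2  1.8] False
70 70.0 [-0.2  1.  -0.2] False
69 68.9 [-0.1  0.8  0.7] False
68 67.9 [-0.9  0.8  1.3] False
67 67.0 [-0.4  0.5  0.8] False
66 65.9 [0.1 0.7 0.7] False
65 64.9 [-0.7 -0.6  0.5] False
64 63.9 [-1.4  0.3  0.6] False
63 62.9 [-1.   0.6  0.2] False
62 61.9 [0.4 0.2 0.9] False
61 61.0 [0.  1.1 0.1] False
60 59.9 [0.4 0.4 0.2] False
59 58.9 [-1.   0.5  0.7] False
58 57.9 [-1.6  0.8  0.5] False
57 56.9 [-0.8  0.3  1.3] False
56 55.9 [-0.7  0.6  0.9] False
55 55.0 [-1.4 -0.2  0.4] False
54 53.9 [-0.6  0.3  0.2] False
53 52.9 [ 0.1 -0.4  1.1] False
52 51.9 [-0.1  0.5  0.9] False
51 50.9 [-1.2  0.4  0.1] False
50 50.0 [-0.5  0.4 -0.2] False
49 48.9 [-0.4  1.3  1.3] False
48 47.9 [-0.8  0.1 -0. ] False
47 46.9 [-1.2  0.4  0.2] False
46 45.9 [-0.7  1.   1.3] False
45 44.9 [-0.6  0.4  1.1] False
44 43.9 [-0.9  1.1  1.4] False
```

Nothing was felt down to z = 44, so I look before moving.

Run:
```python
from h import *
a=camera("side")[150:220,180:260,::-1]; b=camera("top")[185:255,170:265,::-1]
print(current_time(),current_ee_pos(),current_gripper_width(),R.from_rotvec(current_eef_rot()).as_matrix().round(3).tolist(), proj("side",[current_ee_pos()]),proj("top",[current_ee_pos()]))
f=lambda i,s:cv2.resize(i,s,interpolation=cv2.INTER_CUBIC)
cv2.imwrite("pics/t3.png",np.hstack([f(a,(400,350)),f(b,(400,295))[:0].reshape(0,400,3) if 0 else cv2.copyMakeBorder(f(b,(400,295)),0,55,0,0,0)]))
```

```text
35.9167 [513.60171511 348.68107428  44.02292812] 0.0013545124846063286 [[-0.453, 0.892, -0.002], [0.892, 0.453, -0.0], [0.001, -0.002, -1.0]] [[223.94677766 190.07783407]] [[211.32504944 213.75562689]]
```

View pics/t3.png

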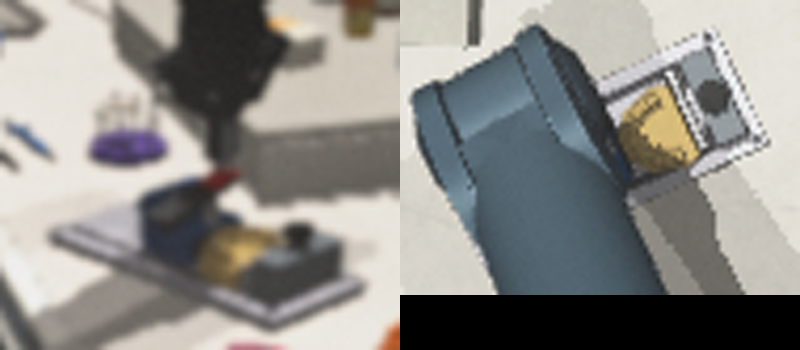

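Run:
```python
from h import *
im=camera("side")[:,:,::-1]
hs=cv2.cvtColor(im,cv2.COLOR_BGR2HSV)[165:210,200:250]
ys,xs=np.nonzero((((hs[...,0]<8)|(hs[...,0]>170))&(hs[...,1]>110)))
print("red",len(xs),xs.mean()+200,ys.mean()+165,xs.min()+200,xs.max()+200,ys.min()+165,ys.max()+165)
for n,a,c in(("open",.25,66),("lock",-.25,52)):
    P=[W(-7+dx,28+dy*np.cos(a),c+dy*np.sin(a)) for dx in(-11,11) for dy in(-13,13)]
    print(n,proj("side",P).round(1).tolist(),proj("side",[W(-7,28,c)]),proj("side",[W(-7,23.5,c)]))
print("grey open",proj("side",[W(-7,-28,52)]), proj("side",[W(-7,-28,66)]))
print("finger z80",proj("side",[W(-7,27,80)]))
g=im[150:210,190:260]; cv2.imwrite("pics/t4.png",cv2.resize(g,None,fx=9,fy=9,interpolation=cv2.INTER_CUBIC))
```

```text
red 9 223.0 185.88888888888889 221 225 185 187
open [[219.6, 185.4], [224.4, 182.2], [223.8, 186.9], [228.6, 183.6]] [[224.13622863 184.50283093]] [[223.28023561 184.79640181]]
lock [[219.7, 187.3], [224.4, 187.3], [223.8, 188.8], [228.6, 188.7]] [[224.13553411 188.01855473]] [[223.28243669 188.31850737]]
grey open [[213.25962966 191.84304596]] [[213.22243313 188.24640188]]
finger z80 [[223.94654902 181.02709744]]
```

View pics/t4.png

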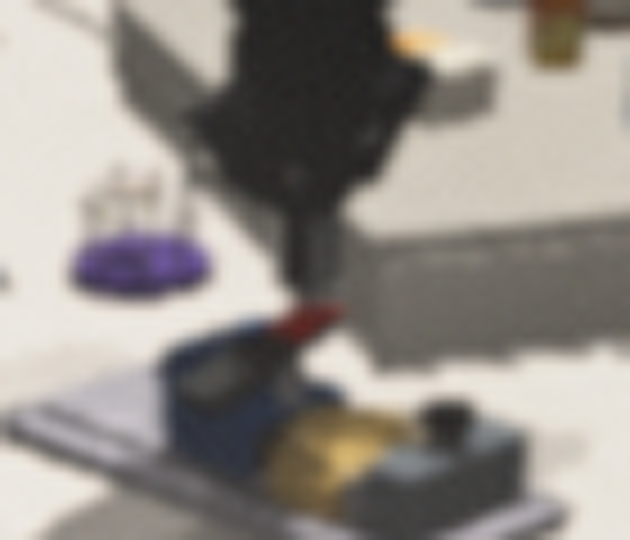

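Run:
```python
from h import *
def prof(t):
    g=cv2.cvtColor(camera("side"),cv2.COLOR_RGB2GRAY); p=current_ee_pos()
    print(t,current_time(),np.round(p,1),"tip px",proj("side",[p]).round(1)[0],"rows155-195:",g[155:195,222:227].mean(1).astype(int).tolist())
    print("  width(dark<70) per row150-185:",[int((g[r,195:255]<60).sum()) for r in range(150,186)])
prof("now")
line_to(W(-7,27,90),v=80); hold(.2); prof("up90")
```

```text
now 36.0167 [513.6 348.7  44. ] tip px [224.  190.1] rows155-195: [38, 39, 38, 38, 38, 39, 39, 39, 39, 39, 40, 40, 41, 44, 46, 43, 42, 42, 44, 51, 54, 56, 56, 57, 56, 58, 66, 83, 92, 78, 61, 64, 87, 126, 163, 172, 153, 109, 72, 64]
  width(dark<70) per row150-185: [15, 15, 15, 16, 16, 16, 17, 19, 20, 21, 22, 22, 24, 23, 22, 21, 19, 18, 17, 16, 13, 10, 8, 6, 5, 3, 3, 3, 3, 3, 3, 2, 0, 0, 0, 3]
up90 36.9917 [513.1 348.3  89.3] tip px [223.9 178.7] rows155-195: [40, 42, 43, 41, 38, 40, 42, 48, 53, 54, 55, 56, 56, 57, 61, 70, 88, 98, 97, 96, 96, 95, 95, 94, 94, 101, 116, 128, 120, 92, 67, 66, 88, 126, 161, 171, 153, 109, 72, 65]
  width(dark<70) per row150-185: [23, 22, 22, 21, 19, 19, 18, 17, 15, 13, 7, 6, 5, 3, 3, 4, 3, 3, 3, 2, 0, 0, 0, 0, 0, 0, 0, 0, 0, 0, 0, 0, 0, 0, 0, 1]
```

At both heights the visible fingertip is about 8 px (roughly 30 mm) above the reported TCP. That explains why I felt no contact, so I continue lower with the force guard on.

Run:
```python
from h import *
line_to(W(-7,27,46),v=90,max_force=8); hold(.2)
f0=np.array(current_wrist_force()); print(current_time(),f0)
z=46; pk=0
while z>20 and current_time()<54:
    z-=1; r=line_to(W(-7,27,z),v=15,max_force=8); hold(.03)
    d=np.array(current_wrist_force())-f0; a=current_ee_pos()[2]; pk=max(pk,d[2])
    print(z,round(a,1),d.round(1),r)
    if d[2]>16 or (pk>4 and d[2]<2): break
im=camera("side"); hs=cv2.cvtColor(im,cv2.COLOR_RGB2HSV)[165:210,200:250]
ys,xs=np.nonzero((((hs[...,0]<8)|(hs[...,0]>170))&(hs[...,1]>110)))
print(current_time(),"red",len(xs),xs.mean()+200,ys.mean()+165)
```

```text
37.8333 [ 0.27282206 -0.46734719 -0.19607919]
45 45.2 [-0.4 -0.   1.2] False
44 43.9 [-0.6  0.7  0.1] False
43 42.9 [0.2 0.9 0.1] False
42 41.9 [-1.4  0.8  0.5] False
41 40.9 [-1.   0.   1.3] False
40 39.9 [-1.2  0.8  0.6] False
39 39.3 [-1.1 -0.   0.8] False
38 38.9 [-1.3 -1.5  5.3] False
37 38.4 [-1.5 -0.7  6.8] False
36 37.5 [-0.8 -0.6  5.5] False
35 36.5 [-0.7  1.1  5.7] False
34 35.6 [-0.3  1.1  5. ] False
33 34.3 [2.1 1.2 5.5] False
32 32.0 [0.2 1.1 3.1] False
31 29.4 [-0.4 -0.3 -1.1] False
42.1333 red 0 nan nan<stdin>:12: RuntimeWarning: Mean of empty slice.
  ret = ret.dtype.type(ret / rcount)
```

The rocker snapped. I lift clear and verify.

Run:
```python
from h import *
line_to(W(-7,27,110),v=80); line_to(W(-125,27,150),v=120); hold(.2)
a=camera("side")[160:215,190:260,::-1]; b=camera("top")[185:255,170:265,::-1]
print(current_time())
f=lambda i,s:cv2.resize(i,s,interpolation=cv2.INTER_CUBIC)
cv2.imwrite("pics/t5.png",np.hstack([f(a,(400,300)),f(b,(400,300))]))
```

```text
44.7667
```

View pics/t5.png

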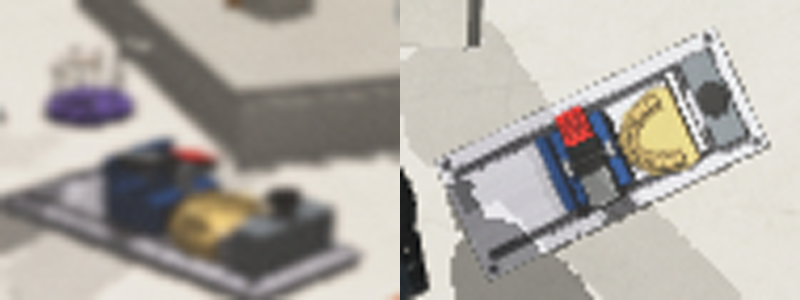

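The red end is now down (side view, px (195,155)) and the grey end is up. The cast is still square between jaw and pad (top view, px (660,130)), and the arm is clear.

```bash
python3 -c "
from workcell import *
print(sign_off(),current_time())"
```

```text
the job is handed in; nothing more can be done
the job is handed in; nothing more can be done
```

I gripped the cast square against the pad at about 6 N (my estimate from the push force), snapped the rocker over to locked, moved the arm clear and handed the job in at about 45 s; sign-off gave no verdict.

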